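# Draw the end board of a humidor tray tight with its cam lock

## Task

Finish the cam joint of the wooden tray. Push the loose right-hand end board in by hand, gently, until its bolt head is inside the cam disc, then take the screwdriver from the bit block, set its blade in the slot of the cam beside that board and turn clockwise, without forcing it, until the board is drawn up tight and stays so. Stand the screwdriver fully back in its hole in the block and leave the other things on the bench as they are.

Things in the scene. Friction and masses are not known exactly. Their poses are not given: they have to be found in the camera images.
- tray: Half-assembled brown wooden humidor tray, fixed on a black mat 3 mm thick. Floor board 180 (x) x 190 (y) x 24 mm, its top 27 mm above the worktop; 60 mm high boards, 18 mm thick, are joined to its back (+x) and left (+y); the front (-x) is open; the right (-y) end board stands off on two dowels. Origin: on the worktop under the middle of the floor board; z up.
- end_board (a joint): Gap between the loose right end board and the floor board's edge, m: 0 tight, 7 to 9 mm at the start, 9.5 at most. It slides along the tray's y. Dowels drag with 2 N and a rubber seal pushes back 0.6 N per mm under 6 mm: pushing in takes about 3 N at 4.5 mm, 4 N at 3 mm, 6 N at 0. Let go, it springs back to 3 mm or stays. The cam can take the bolt head only under 5 mm.
- board_push (a point): Middle of the outer face of the loose end board (198 mm long, 18 mm thick, top 63 mm above the worktop), 20 mm below its top edge; moves with it. Axes as the tray's: push along +y. Over 30 N bruises it.
- cam_centre (a point): Centre of the right cam, the one to turn: a grey metal disc of 35 mm let into the tray's floor board (tray x 0, y -63 mm). This point is level with the wood, 27 mm above the worktop, 0.5 mm above the disc's face. Axes as the tray's; it does not turn with the disc. A like disc at y +63 mm is already tight: leave it.
- cam_slot (a point): Middle of the floor of the right cam's straight slot, 5.5 mm below cam_centre; axes as the tray's. The slot is 17 long, 4.4 wide (lips chamfered 1.2 mm), 5 mm deep. At the start it lies along the tray's x to within 0.25 rad either way; not measured: look, or press lightly (5 to 12 N) and swivel until the blade drops in; the disc does not turn from that. Over 80 N breaks the cam.
- bolt_entry (a point): Where the bolt enters the floor board's right edge, 15 mm above the worktop; axes as the tray's. Seen from above the cam turns clockwise: loosely at first, then its claw draws the bolt in (0.07 to 0.1 N m); 0.9 to 1.45 rad from the start the board is home and it goes firm (0.15 N m is plenty). It holds by itself. The blade has some play and the grip gives: the wrist turns up to 0.7 rad more.
- screwdriver: Screwdriver with a red square handle, 90 to 180 g, upright in the bit block. Origin: middle of the blade's end; z up the shaft. Blade 13 mm wide (along x), 2.4 thick (along y; 1.6 at the end), 12 high; shaft 7.6 thick; dark 25 mm collar 62 to 68 mm above the tip; handle 26 x 26 mm from 68 to 146 mm, faces square to x and y; black cap up to 154 mm. Grasp the handle across two faces.
- driver_tip (a point): Middle of the end of the screwdriver's blade (its origin); z up the shaft.
- driver_grip (a point): Point on the screwdriver's axis inside the handle, 118 mm above the tip: a good height to grasp.
- bit_block: Pale wooden bit block, fixed, 64 (x) x 110 (y) x 72 mm high, with one hole for the screwdriver and five short steel bits (up to 16 mm proud) in its other (-y) half. Origin: middle of its underside.
- block_hole (a point): Middle of the mouth of the screwdriver's hole, on top of the block, 72 mm above the worktop, 22 mm to +y of the block's middle. Hole 17 mm wide, chamfered, 67 mm deep; the screwdriver stands in it with its collar on the block's top, the tip 62 mm below the mouth, turned freely.
- paste_cup: Small plastic cup of paste, 63 mm wide, 36 mm high; bystander. Origin under its middle.
- glue_bottle: White squeeze bottle with a brown cone nozzle, 72 x 66 mm, 184 mm high; bystander. Origin under its middle.
- tape_roll: Roll of brown paper tape lying flat, 93 mm across, 24 mm high; bystander. Origin under its middle.
- wood_block: Small dark wooden block, 37 x 50 x 18 mm; bystander. Origin under its middle.

How it is judged:
By the outcome, as a careful person would: the job done as asked, in the order asked, and still so for the second after the job is handed in, with the robot touching nothing.
It also fails if it takes over 64 s, if anything falls off the work surface, if the arm or the gripper's body presses on something with over 40 N, if the wrist force passes 120 N, or if a joint passes its speed limit or range.

## Robot

A 6-joint arm with a two-finger parallel gripper is mounted at the origin on a cart in front of the work surface, level with it; the furniture and walls round the work are solid. World frame = base frame: x ahead of the robot, y to its left, z up, the work surface at z = 0. Lengths are in m, angles in rad, forces in N, time in s.
With the tool pointing down it reaches from about 0.35 to 0.975 m from the base axis. Payload 4.9 kg.
Tool frame: the origin (TCP) lies at the very end of the fingers, on their centre line; the grasp point (between the pads) lies 19 mm behind it (ctrl.grasp_offset is the distance from the TCP to the grasp point, in m); z points along the fingers, y is the line along which they close (so a half turn about z gives the same grasp; the last joint's range is limited). The gripper opens to 85 mm and grips with 20 to 120 N. Pads are 22 mm wide; open, the fingers measure 114 mm over their backs; the gripper's body (76 mm by 85 mm) begins 54 mm behind the grasp point. The pads swing forward as they close: fully open they stand 13 mm farther back than shut.
Start: joints at [1.058, 0.053, 1.613, -0, 1.476, -0.119], TCP at [0.24, 0.577, 0.231] pointing down, gripper open.
Joint ranges: [-3.01, 3.01], [-1.01, 2.22], [0.06, 2.58], [-1.02, 4.17], [0.09, 2.62], [-3.14, 3.14]. Speed limits (rad/s): [2.57, 2.57, 3.14, 3.14, 3.14, 3.14].

## Interface

Orientations are given as a rotation vector (axis times angle).
In Python, from station import ctrl, optics gives the robot as it stands.
- The arm moves only by the shell command python3 -m handwheel 'ROWS' [OPENING] [FORCE]. ROWS is JSON, a list of rows, each an object of numbers: "tx", "ty", "tz": the shift along the tool's x, y, z in mm; "roll": the turn about the tool's z in rad. A call has 1 to 12 rows; each row shifts and turns the commanded pose from where the row before left it, along the tool's axes as they then stand; what a row does not reach is not made up. A row lasts 1/12 s, in which the tool goes at most 41.7 mm and 7.16 degrees, less where a joint would pass 70% of its speed; a pose out of reach is approached as far as the arm can. A call with a gripper value outside its range is refused whole. OPENING is the finger opening in mm, from 0 to 85.4, set as the call begins (- or left out, the last holds). The fingers move at their own pace and stop on an object; FORCE is the grip in N (left out, the last holds). Time passes only in rows, so rows that do not move let the fingers close. It gives the time, the measured TCP pose, the force, the opening and the grip force at its end, in the units of the state.
- ctrl.get_obs(): the state, without advancing time (a new reading comes with each control period).
- optics.get_image(name): name is "side" or "top" or "wrist"; returns (picture, depth): 384x512x3 uint8, red, green, blue; 384x512 float32, m along the optical axis (not along the pixel's ray), 0 where there is no reading.
- optics.camera_params(name): a dict with "mtx" (3x3 intrinsics, pixels), "extrinsics" (4x4, takes a point from camera to world coordinates); the wrist camera has in their place "tool_from_camera" (4x4, takes a point from camera to tool coordinates, whose origin is the TCP and whose axes are the flange's). Camera axes: x right, y down, z forward; pixel columns grow to the right and rows downward; lengths in m; the calibration is good to about 2 mm. The wrist camera is an equidistant fisheye: a pixel r from the principal point sees the ray r / f radians off the axis. A picture is of the moment at which its call begins: read the wrist's pose just before it. camera_params takes no time and is no camera call.
- ctrl.finish_job(): hands the job in; it is judged then, once.
The state is a dict: "t": time; "q": joint angles; "dq": joint speeds; "effort": joint torques, N m; "tool_pos": TCP position; "tool_rot": TCP orientation; "contact_force": force on the tool from outside, world axes, zero at the start; "wrist_torque": the same for the moment, N m; "opening": finger opening in m; "grip_force": force on a finger pad.
Only numpy, scipy, OpenCV 4.12 (cv2) and the standard library are available. Lean on these libraries where they do the work, as an engineer would, in place of code of your own. Each camera call takes 0.05 s, during which the arm holds its last target. There are 200 camera calls.

## Working session

There is one attempt and no reset: what is moved stays moved. The work goes in short steps, Python scripts to look and compute and a shell command to move; the robot and the scene stay as the last step left them, time stands still between calls to the robot, and variables do not carry over. Pictures are saved under pics/ and viewed, at most 10 in all, crops included, and the job is handed in when it is done.

```bash
ls; mkdir -p pics
python3 - <<'E'
from station import ctrl, optics
import cv2,numpy as np
o=ctrl.get_obs();print({k:np.round(v,4).tolist() for k,v in o.items()},ctrl.grasp_offset)
np.set_printoptions(precision=4,suppress=True)
for n in("side","top","wrist"):
    p,d=optics.get_image(n);np.savez(f"pics/{n}0.npz",p=p,d=d)
    cv2.imwrite(f"pics/{n}0.png",cv2.cvtColor(p,cv2.COLOR_RGB2BGR));print(n,optics.camera_params(n))
E
```

```text
pics
{'t': 0.0, 'q': [1.058, 0.0534, 1.6143, -0.0, 1.476, -0.119], 'dq': [-0.0015, 0.001, -0.0001, 0.0007, 0.0004, -0.0001], 'effort': [0.0021, -39.3679, -37.018, 0.0001, 0.007, 0.0], 'tool_pos': [0.2395, 0.5766, 0.2301], 'tool_rot': [-0.6144, -3.0803, 0.003], 'contact_force': [-0.1418, 0.1341, -0.629], 'wrist_torque': [-0.0105, 0.0645, 0.0154], 'grip_force': 0.0, 'opening': 0.0851} 0.0187
side {'mtx': array([[415.2755,   0.    , 256.5883],
       [  0.    , 415.2755, 185.6949],
       [  0.    ,   0.    ,   1.    ]]), 'extrinsics': array([[ 0.9414, -0.2303,  0.2465,  0.2994],
       [-0.3372, -0.6245,  0.7045, -0.9254],
       [-0.0083, -0.7463, -0.6655,  0.9188],
       [ 0.    ,  0.    ,  0.    ,  1.    ]])}
top {'mtx': array([[346.9428,   0.    , 253.0461],
       [  0.    , 346.9428, 190.4354],
       [  0.    ,   0.    ,   1.    ]]), 'extrinsics': array([[-0.0567, -0.9762,  0.2093,  0.367 ],
       [-0.9984,  0.0566, -0.0065, -0.0879],
       [-0.0055, -0.2093, -0.9778,  1.2485],
       [ 0.    ,  0.    ,  0.    ,  1.    ]])}
wrist {'mtx': array([[297.3186,   0.    , 255.5212],
       [  0.    , 297.3186, 189.394 ],
       [  0.    ,   0.    ,   1.    ]]), 'tool_from_camera': array([[-0.0001, -0.9486, -0.3166,  0.0814],
       [ 1.    , -0.0001, -0.0002,  0.0002],
       [ 0.0002, -0.3166,  0.9486, -0.1415],
       [ 0.    ,  0.    ,  0.    ,  1.    ]])}
```

View pics/top0.png

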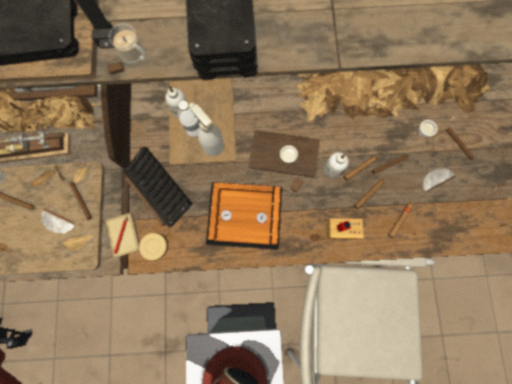

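View pics/side0.png

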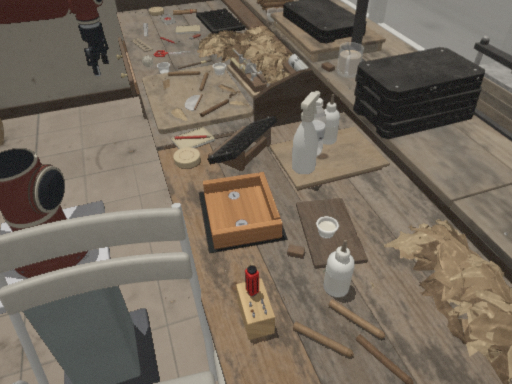

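The top view shows the tray around (245,215), its right cam at (261,217) and the loose board at column ~278. The block is at (347,228) with the red driver. The side view shows the same, with the block at (256,308) and the driver at (252,280).

```bash
cat > h.py <<'E'
from station import ctrl, optics
import cv2,numpy as np
from scipy.spatial.transform import Rotation as R
np.set_printoptions(precision=4,suppress=True)
def cam(n,obs=None):
    c=optics.camera_params(n)
    if n!="wrist": return c["mtx"],c["extrinsics"]
    T=np.eye(4);T[:3,:3]=R.from_rotvec(obs["tool_rot"]).as_matrix();T[:3,3]=obs["tool_pos"]
    return c["mtx"],T@c["tool_from_camera"]
def ray(n,K,E,uv):
    uv=np.atleast_2d(uv).astype(float);x=(uv-[K[0,2],K[1,2]])/K[0,0]
    if n=="wrist":
        r=np.linalg.norm(x,axis=1,keepdims=True)+1e-9
        v=np.c_[x/r*np.sin(r),np.cos(r)]
    else: v=np.c_[x,np.ones(len(x))]
    return E[:3,3],v@E[:3,:3].T
def plane(n,K,E,uv,z):
    o,v=ray(n,K,E,uv);return o+v*((z-o[2])/v[:,2])[:,None]
def tri(rays):
    A=np.zeros((3,3));b=np.zeros(3)
    for o,v in rays:
        v=np.ravel(v)/np.linalg.norm(v);P=np.eye(3)-np.outer(v,v);A+=P;b+=P@o
    return np.linalg.solve(A,b)
def snap(tag):
    o=ctrl.get_obs();p,d=optics.get_image("wrist")
    np.savez(f"pics/{tag}.npz",p=p,d=d,tool_pos=o["tool_pos"],tool_rot=o["tool_rot"])
    cv2.imwrite(f"pics/{tag}.png",cv2.cvtColor(p,cv2.COLOR_RGB2BGR));return o,p,d
def load(tag):
    f=np.load(f"pics/{tag}.npz");return f["p"],f["d"],cam("wrist",f)
def st():
    o=ctrl.get_obs();print({k:np.round(o[k],4).tolist() for k in("t","tool_pos","tool_rot","contact_force","wrist_torque","opening","grip_force","q")})
E
python3 - <<'E'
from h import *
K,E=cam("top");Ks,Es=cam("side")
print("cams",plane("top",K,E,[[261,217],[226,215]],.027), "tray corners",plane("top",K,E,[[280,184],[278,246],[208,245],[212,184]],.063))
print("block top",plane("top",K,E,[[330,220],[363,220],[363,237],[330,237]],.072),"driver",plane("top",K,E,[343,226],.16))
print(plane("side",Ks,Es,[252,267],.16),plane("side",Ks,Es,[[241,222],[233,196]],.027))
E
```

```text
cams [[ 0.5307 -0.1188  0.027 ]
 [ 0.545   0.0048  0.027 ]] tray corners [[ 0.6383 -0.1915  0.063 ]
 [ 0.4242 -0.1691  0.063 ]
 [ 0.4411  0.067   0.063 ]
 [ 0.6521  0.0467  0.063 ]]
block top [[ 0.501  -0.3513  0.072 ]
 [ 0.4945 -0.4632  0.072 ]
 [ 0.4374 -0.4561  0.072 ]
 [ 0.4437 -0.3454  0.072 ]] driver [[ 0.4698 -0.3703  0.16  ]]
[[ 0.478  -0.3775  0.16  ]] [[ 0.5326 -0.1164  0.027 ]
 [ 0.5438 -0.0015  0.027 ]]
```

```bash
python3 -m handwheel '[{"tx":-21,"ty":-24},{"tx":-21,"ty":-24},{"tx":-21,"ty":-24},{"tx":-21,"ty":-24},{"tx":-21,"ty":-24},{"tx":-21,"ty":-24},{"tx":-21,"ty":-24},{"tx":-21,"ty":-24},{"tx":-21,"ty":-24},{"tx":-21,"ty":-24},{"tx":-21,"ty":-24},{"tx":-21,"ty":-24}]' && python3 -m handwheel '[{"tx":-21,"ty":-24},{"tx":-21,"ty":-24},{"tx":-21,"ty":-24},{"tx":-21,"ty":-24},{"tx":-21,"ty":-24},{"tx":-21,"ty":-24},{"tx":-21,"ty":-24},{"tx":-21,"ty":-24},{"tx":-21,"ty":-24},{"tx":-21,"ty":-24},{"tx":-21,"ty":-24},{"tx":-21,"ty":-24}]' && python3 -m handwheel '[{"roll":-0.1},{"roll":-0.1},{"roll":-0.08},{}]'
python3 - <<'E'
from h import *
st(); snap("w1")
E
```

```text
$[0]: bad value
```

```bash
python3 -m handwheel --help 2>&1 | head -20; python3 -m handwheel '[{"tx":-21.0,"ty":-24.0,"tz":0.0,"roll":0.0}]'
```

```text
invalid input: not JSON, or not a number
t: 0.23
tool_pos: [0.2488, 0.5489, 0.2303]
tool_rot: [-0.609, -3.08, -0.001]
contact_force: [0.6, -0.5, -0.0]
opening: 0.085
grip_force: 0.0
```

```bash
python3 -m handwheel '[{"tx":-21,"ty":-24,"tz":0,"roll":0},{"tx":-21,"ty":-24,"tz":0,"roll":0},{"tx":-21,"ty":-24,"tz":0,"roll":0},{"tx":-21,"ty":-24,"tz":0,"roll":0},{"tx":-21,"ty":-24,"tz":0,"roll":0},{"tx":-21,"ty":-24,"tz":0,"roll":0},{"tx":-21,"ty":-24,"tz":0,"roll":0},{"tx":-21,"ty":-24,"tz":0,"roll":0},{"tx":-21,"ty":-24,"tz":0,"roll":0},{"tx":-21,"ty":-24,"tz":0,"roll":0},{"tx":-21,"ty":-24,"tz":0,"roll":0},{"tx":-21,"ty":-24,"tz":0,"roll":0}]' && python3 -m handwheel '[{"tx":-21,"ty":-24,"tz":0,"roll":0},{"tx":-21,"ty":-24,"tz":0,"roll":0},{"tx":-21,"ty":-24,"tz":0,"roll":0},{"tx":-21,"ty":-24,"tz":0,"roll":0},{"tx":-21,"ty":-24,"tz":0,"roll":0},{"tx":-21,"ty":-24,"tz":0,"roll":0},{"tx":-21,"ty":-24,"tz":0,"roll":0},{"tx":-21,"ty":-24,"tz":0,"roll":0},{"tx":-21,"ty":-24,"tz":0,"roll":0},{"tx":-21,"ty":-24,"tz":0,"roll":0},{"tx":-21,"ty":-24,"tz":0,"roll":0}]' && python3 -m handwheel '[{"tx":0,"ty":0,"tz":0,"roll":-0.1},{"tx":0,"ty":0,"tz":0,"roll":-0.1},{"tx":0,"ty":0,"tz":0,"roll":-0.08},{"tx":0,"ty":0,"tz":0,"roll":0}]'
python3 - <<'E'
from h import *
st(); snap("w1")
E
```

```text
t: 1.23
tool_pos: [0.3721, 0.1828, 0.2311]
tool_rot: [0.614, 3.081, 0.0]
contact_force: [0.4, -0.2, 0.1]
opening: 0.0853
grip_force: 0.0
t: 2.15
tool_pos: [0.4842, -0.1497, 0.231]
tool_rot: [-0.615, -3.08, -0.0]
contact_force: [0.3, -0.7, 1.1]
opening: 0.0857
grip_force: 0.0
t: 2.48
tool_pos: [0.484, -0.1483, 0.2308]
tool_rot: [-0.178, -3.136, -0.001]
contact_force: [-0.0, 1.1, -0.5]
opening: 0.0857
grip_force: 0.0
{'t': 2.4833, 'tool_pos': [0.484, -0.1483, 0.2308], 'tool_rot': [-0.1775, -3.1357, -0.0006], 'contact_force': [-0.0105, 1.0779, -0.495], 'wrist_torque': [-0.0499, -0.0277, 0.0248], 'opening': 0.0857, 'grip_force': 0.0, 'q': [-0.4445, -0.2361, 1.8838, 0.0, 1.4948, -1.9022]}
```

View pics/w1.png

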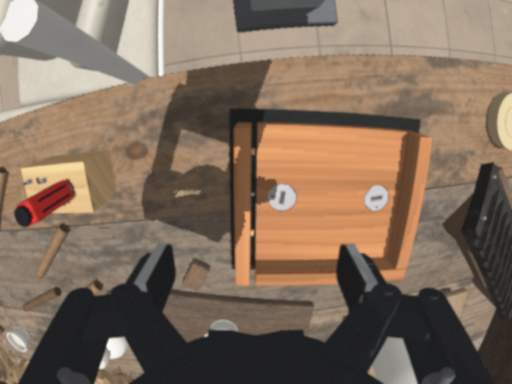

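The wrist view shows the loose board at columns 233–252, the right cam at (283,197) with its slot near vertical in the image (tray x), the tight cam at (376,198), the red driver cap at (23,215) and the block around (55,190). The open fingers are at the bottom.

```bash
cat >> h.py <<'E'
def cams(tag,box):
    p,d,(K,E)=load(tag);x0,y0,x1,y1=box
    hsv=cv2.cvtColor(p,cv2.COLOR_RGB2HSV)
    m=((hsv[...,1]<70)&(hsv[...,2]>110)).astype(np.uint8);q=np.zeros_like(m);q[y0:y1,x0:x1]=m[y0:y1,x0:x1]
    out=[]
    for c in cv2.findContours(q,cv2.RETR_EXTERNAL,cv2.CHAIN_APPROX_NONE)[0]:
        if cv2.contourArea(c)<150: continue
        h=cv2.convexHull(c);out.append((cv2.fitEllipse(h),cv2.contourArea(h)))
    return out
E
python3 - <<'E'
from h import *
p,d,(K,E)=load("w1")
for e,a in cams("w1",(256,150,410,250)):
    c=e[0];print(np.round(c,1),np.round(e[1],1),a,plane("wrist",K,E,c,.0265),"depth pt",d[int(c[1]),int(c[0])])
# edges of loose board top along row 160,200,240 : print gray profile
g=cv2.cvtColor(p,cv2.COLOR_RGB2GRAY)
for r in(150,200,250): print(r,g[r,225:275].tolist())
q=cv2.resize(p[90:300,220:440],None,fx=3.5,fy=2.8,interpolation=cv2.INTER_CUBIC)
cv2.imwrite("pics/c1.png",cv2.cvtColor(cv2.resize(p[110:290,225:300],None,fx=5,fy=3.3,interpolation=cv2.INTER_CUBIC),cv2.COLOR_RGB2BGR))
# red driver cap
hsv=cv2.cvtColor(p,cv2.COLOR_RGB2HSV);m=((hsv[...,0]<8)|(hsv[...,0]>172))&(hsv[...,1]>150);m=m.astype(np.uint8);m[:,150:]=0
ys,xs=np.nonzero(m);print("red",xs.min(),xs.max(),ys.min(),ys.max());
print("cap",plane("wrist",K,E,[23,215],.164))
E
```

```text
[375.8 197.6] [23.1 26.8] 473.0 [[0.5468 0.0035 0.0265]] depth pt 0.37403232
[281.7 196.9] [27.  28.3] 551.5 [[ 0.5311 -0.1208  0.0265]] depth pt 0.3738783
150 [133, 134, 130, 118, 87, 52, 35, 45, 86, 132, 160, 169, 165, 147, 127, 107, 94, 93, 92, 92, 93, 94, 93, 93, 91, 92, 101, 109, 110, 98, 75, 83, 132, 170, 179, 182, 181, 182, 182, 182, 182, 182, 182, 180, 182, 182, 182, 182, 182, 182]
200 [75, 76, 71, 71, 64, 48, 33, 33, 48, 72, 82, 84, 87, 90, 91, 92, 90, 92, 92, 92, 94, 95, 96, 95, 88, 73, 54, 38, 30, 30, 41, 59, 73, 82, 83, 84, 84, 83, 84, 85, 87, 89, 95, 107, 138, 172, 186, 187, 189, 195]
250 [124, 123, 121, 119, 108, 86, 61, 40, 44, 86, 133, 161, 170, 172, 172, 172, 172, 171, 175, 177, 179, 181, 179, 173, 145, 103, 62, 41, 38, 60, 105, 147, 164, 165, 166, 167, 165, 166, 165, 166, 167, 168, 169, 168, 167, 168, 168, 168, 169, 168]
red 17 72 181 224
cap [[ 0.4727 -0.3755  0.164 ]]
```

```bash
python3 -m handwheel '[{"tx":-21,"ty":-27,"tz":0,"roll":0},{"tx":-21,"ty":-27,"tz":0,"roll":0.01},{"tx":0,"ty":0,"tz":25,"roll":0},{"tx":0,"ty":0,"tz":25,"roll":0},{"tx":0,"ty":0,"tz":0,"roll":0},{"tx":0,"ty":0,"tz":0,"roll":0}]' 0
python3 - <<'E'
from h import *
st(); snap("w2")
E
```

```text
t: 3.03
tool_pos: [0.5186, -0.2058, 0.1795]
tool_rot: [-0.196, -3.132, -0.003]
contact_force: [0.3, 0.4, 0.2]
opening: 0.0122
grip_force: 0.0
{'t': 3.0333, 'tool_pos': [0.5186, -0.2058, 0.1795], 'tool_rot': [-0.1958, -3.1316, -0.0029], 'contact_force': [0.2914, 0.4105, 0.2161], 'wrist_torque': [-0.0585, 0.0065, 0.0443], 'opening': 0.0122, 'grip_force': 0.0, 'q': [-0.5111, -0.0664, 1.8191, -0.0, 1.3932, -1.957]}
```

View pics/w2.png

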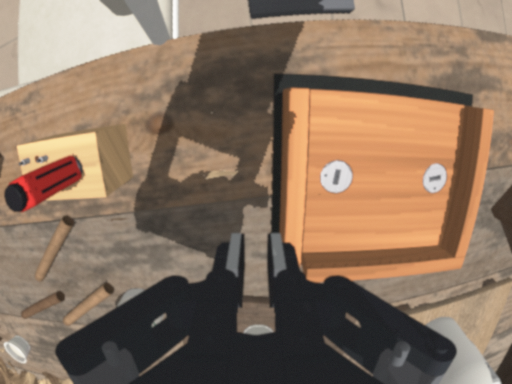

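The second wrist view shows the right cam at (337,176) with its slot slightly tilted, the left cam at (435,178), the board between columns 285 and 308, and the driver cap at (15,196).

Run:
```python
from h import *
V={t:load(t) for t in("w1","w2")}
C={}
for t,b in(("w1",(256,150,410,250)),("w2",(312,140,460,230))):
    es=sorted(cams(t,b),key=lambda e:e[0][0][0]);C[t]=[e[0][0] for e in es];print(t,[(np.round(e[0][0],1),e[1]) for e in es])
P=[]
for i in(0,1):
    x=tri([ray("wrist",*V[t][2],C[t][i]) for t in V]);P.append(x);print("cam",i,x,plane("wrist",*V["w2"][2],C["w2"][i],.0265))
# cap black centre
for t,g in(("w1",(23,215)),("w2",(15,196))):
    p=V[t][0];sub=(p.max(2)<60).astype(np.uint8);q=np.zeros_like(sub);q[g[1]-18:g[1]+18,max(0,g[0]-18):g[0]+18]=sub[g[1]-18:g[1]+18,max(0,g[0]-18):g[0]+18]
    n,l,s,c=cv2.connectedComponentsWithStats(q);k=1+s[1:,4].argmax();print("cap",t,c[k],s[k]);C[t].append(c[k])
    K,E=V[t][2]
x=tri([ray("wrist",*V[t][2],C[t][2]) for t in V]);print("cap",x,[plane("wrist",*V[t][2],C[t][2],.164) for t in V])
# slot: dark pixels inside right cam in w2
p,d,(K,E)=V["w2"];g=cv2.cvtColor(p,cv2.COLOR_RGB2GRAY);c=np.array(C["w2"][0])
yy,xx=np.mgrid[:384,:512];m=(np.hypot(xx-c[0],yy-c[1])<11)&(g<125)
w=plane("wrist",K,E,np.c_[xx[m],yy[m]],.027)[:,:2];w0=w.mean(0);u,s,v=np.linalg.svd(w-w0);print("slot n",m.sum(),w0,v[0],"angle from x",np.arctan(v[0,1]/v[0,0]))
yax=(P[1]-P[0])[:2];print("tray yaw",np.arctan2(-yax[0],yax[1]),np.linalg.norm(yax))
a=np.arctan2(-yax[0],yax[1]);c,s=np.cos(a),np.sin(a)
def tr(w):w=w[...,:2]-P[0][:2];return np.c_[w@[c,s],w@[-s,c]-.063]*1000
for r in(120,150,180,210):
    row=g[r,270:325].astype(float);gr=np.gradient(row)
    print(r,row.astype(int).tolist())
    cols=np.arange(270,325);print("  tray y at z=.063 per col 280..312 step4",[(int(k),round(float(tr(plane("wrist",K,E,[k,r],.063))[0,1]),1)) for k in range(280,313,4)])
print("low things",plane("wrist",K,E,[[195,273]],.018),plane("wrist",*V["w1"][2],[[195,273],[222,328]],.018))
```

```text
w1 [(array([281.7, 196.9]), 551.5), (array([375.8, 197.6]), 473.0)]
w2 [(array([335.9, 176.3]), 809.0), (array([434.4, 177.7]), 524.0)]
cam 0 [ 0.5322 -0.1206  0.0233] [[ 0.531  -0.1215  0.0265]]
cam 1 [0.5474 0.0041 0.0249] [[0.5468 0.0031 0.0265]]
cap w1 [ 22.7444 215.8072] [ 15 207  16  19 223]
cap w2 [ 15.6185 197.2204] [  6 184  21  27 422]
cap [ 0.4752 -0.3819  0.159 ] [array([[ 0.4735, -0.3763,  0.164 ]]), array([[ 0.474 , -0.3761,  0.164 ]])]
slot n 32 [ 0.5311 -0.1211] [ 0.9652 -0.2615] angle from x -0.26457243873157515
tray yaw -0.12166795403190574 0.12567379198742903
120 [78, 74, 67, 53, 40, 32, 30, 31, 29, 28, 34, 38, 55, 68, 75, 79, 82, 81, 84, 85, 89, 93, 98, 108, 141, 174, 186, 189, 188, 189, 191, 191, 191, 193, 194, 195, 191, 180, 157, 155, 176, 189, 192, 193, 194, 192, 194, 193, 193, 194, 192, 194, 193, 193, 193]
  tray y at z=.063 per col 280..312 step4 [(280, -127.4), (284, -123.9), (288, -120.4), (292, -116.9), (296, -113.4), (300, -109.9), (304, -106.4), (308, -102.8), (312, -99.2)]
150 [153, 140, 106, 64, 36, 31, 32, 30, 31, 31, 37, 47, 65, 75, 79, 81, 87, 101, 
[... 640 characters left out ...]
z=.063 per col 280..312 step4 [(280, -126.6), (284, -122.9), (288, -119.3), (292, -115.6), (296, -111.9), (300, -108.2), (304, -104.5), (308, -100.8), (312, -97.0)]
210 [106, 72, 45, 33, 30, 31, 33, 32, 34, 44, 58, 72, 79, 81, 86, 106, 137, 166, 178, 184, 185, 185, 185, 185, 184, 184, 186, 188, 190, 192, 193, 194, 194, 185, 165, 149, 155, 164, 165, 165, 164, 164, 164, 164, 167, 165, 166, 166, 166, 166, 166, 165, 166, 167, 166]
  tray y at z=.063 per col 280..312 step4 [(280, -125.9), (284, -122.1), (288, -118.3), (292, -114.5), (296, -110.7), (300, -106.9), (304, -103.0), (308, -99.1), (312, -95.3)]
low things [[ 0.6365 -0.2957  0.018 ]] [[ 0.6375 -0.254   0.018 ]
 [ 0.752  -0.2339  0.018 ]]
```

```bash
python3 -m handwheel '[{"tx":0,"ty":-8,"tz":30,"roll":0},{"tx":0,"ty":0,"tz":35,"roll":0},{"tx":0,"ty":0,"tz":35,"roll":0},{"tx":0,"ty":0,"tz":30,"roll":0},{"tx":0,"ty":0,"tz":16,"roll":0},{"tx":0,"ty":0,"tz":0,"roll":0}]' 0 && python3 -m handwheel '[{"tx":0,"ty":4,"tz":0,"roll":0},{"tx":0,"ty":4,"tz":0,"roll":0},{"tx":0,"ty":3,"tz":0,"roll":0},{"tx":0,"ty":3,"tz":0,"roll":0},{"tx":0,"ty":2,"tz":0,"roll":0},{"tx":0,"ty":0,"tz":0,"roll":0}]'
```

```text
t: 3.58
tool_pos: [0.517, -0.2131, 0.0327]
tool_rot: [-0.194, -3.131, -0.004]
contact_force: [-0.5, 0.1, 0.1]
opening: 0.0002
grip_force: 0.0
t: 4.08
tool_pos: [0.5214, -0.1984, 0.0363]
tool_rot: [0.193, 3.134, -0.001]
contact_force: [-0.0, 0.3, 0.3]
opening: -0.0002
grip_force: 0.0
```

```bash
for i in 1 2 3; do python3 -m handwheel '[{"tx":0,"ty":1.5,"tz":0,"roll":0},{"tx":0,"ty":1.5,"tz":0,"roll":0},{"tx":0,"ty":0,"tz":0,"roll":0}]' | grep -E "pos|contact"; done
```

```text
tool_pos: [0.5211, -0.1954, 0.0353]
contact_force: [-0.0, 0.6, 0.0]
tool_pos: [0.5215, -0.1924, 0.0352]
contact_force: [-1.6, -0.1, -0.3]
tool_pos: [0.5219, -0.1898, 0.0353]
contact_force: [0.0, -0.8, -0.5]
```

```bash
for i in 1 2 3; do python3 -m handwheel '[{"tx":0,"ty":1,"tz":0,"roll":0},{"tx":0,"ty":1,"tz":0,"roll":0},{"tx":0,"ty":0,"tz":0,"roll":0}]' | grep -E "pos|contact"; done
```

```text
tool_pos: [0.5221, -0.1879, 0.0353]
contact_force: [0.9, -3.1, -2.3]
tool_pos: [0.5224, -0.1859, 0.0353]
contact_force: [-1.5, -4.8, -1.7]
tool_pos: [0.5226, -0.1841, 0.0353]
contact_force: [-0.4, -5.4, -2.8]
```

```bash
python3 -m handwheel '[{"tx":0,"ty":1,"tz":0,"roll":0},{"tx":0,"ty":1,"tz":0,"roll":0},{"tx":0,"ty":0,"tz":0,"roll":0},{"tx":0,"ty":0,"tz":0,"roll":0}]' | grep -E "pos|contact"
python3 - <<'E'
from h import *
snap("w3");p=load("w3")[0]
cv2.imwrite("pics/w3c.png",cv2.cvtColor(cv2.resize(p[20:260,220:460],(600,600),interpolation=cv2.INTER_CUBIC),cv2.COLOR_RGB2BGR))
E
```

```text
tool_pos: [0.5227, -0.184, 0.0354]
contact_force: [-1.9, -12.7, -3.7]
```

View pics/w3c.png

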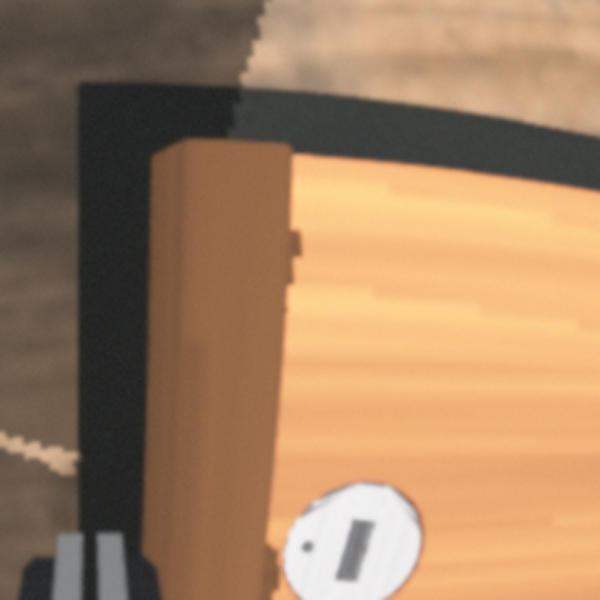

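The close view shows the board pushed home, no visible gap at the floor edge, with the slot tilted slightly. The jump to 12.7 N at zero travel means it is at the stop. I'll back off and go up.

```bash
python3 -m handwheel '[{"tx":0,"ty":-3,"tz":0,"roll":0},{"tx":0,"ty":-5,"tz":0,"roll":0},{"tx":0,"ty":-10,"tz":0,"roll":0},{"tx":0,"ty":-10,"tz":-10,"roll":0},{"tx":0,"ty":0,"tz":-35,"roll":0},{"tx":0,"ty":0,"tz":-35,"roll":0},{"tx":0,"ty":0,"tz":-35,"roll":0},{"tx":0,"ty":0,"tz":-35,"roll":0},{"tx":0,"ty":0,"tz":-20,"roll":0},{"tx":0,"ty":0,"tz":0,"roll":0},{"tx":0,"ty":0,"tz":0,"roll":0}]' 60;  python3 - <<'E'
from h import *
snap("w4")
for t,box in(("w3",(330,190,400,290)),("w4",(300,130,420,260))):
    p,d,(K,E)=load(t);g=cv2.cvtColor(p,cv2.COLOR_RGB2GRAY)
    es=cams(t,box);e=max(es,key=lambda e:e[1]);c=np.array(e[0][0]);r=min(e[0][1])/2*.75
    yy,xx=np.mgrid[:384,:512];m=(np.hypot(xx-c[0],yy-c[1])<r)&(g<150)
    n,l,s,cc=cv2.connectedComponentsWithStats(m.astype(np.uint8));k=1+s[1:,4].argmax();m=l==k
    wt=(200-g[m].astype(float));w=plane("wrist",K,E,np.c_[xx[m],yy[m]],.027)[:,:2];w0=np.average(w,axis=0,weights=wt)
    C=((w-w0)*wt[:,None]).T@(w-w0);ev,V=np.linalg.eigh(C);v=V[:,1];print(t,"cam",plane("wrist",K,E,c,.0265)[0],"slot",w0,np.arctan(v[1]/v[0]),m.sum())
    a=-.122;cx=plane("wrist",K,E,c,.0265)[0,:2]
p,d,(K,E)=load("w4");g=cv2.cvtColor(p,cv2.COLOR_RGB2GRAY)
c,s=np.cos(a),np.sin(a)
# rectified sample: intensity along tray y at tray x=-30..30, z=.063
for r in(150,175,200):
    cols=np.arange(240,360);w=plane("wrist",K,E,np.c_[cols,np.full(120,r)],.063)[:,:2]-cx;ty=(w@[-s,c]-.063)*1000
    k=(ty>-126)&(ty<-86);print(r,[(round(float(y)),int(v)) for y,v in zip(ty[k],g[r,cols[k]])])
st()
E
```

```text
t: 6.88
tool_pos: [0.5206, -0.2093, 0.2079]
tool_rot: [0.193, 3.132, -0.0]
contact_force: [0.0, 0.4, -0.9]
opening: 0.0597
grip_force: 0.0
w3 cam [ 0.5302 -0.1217  0.0265] slot [ 0.5306 -0.1214] -0.25389279569532336 146
w4 cam [ 0.5311 -0.1214  0.0265] slot [ 0.5315 -0.1211] -0.26407164034851993 48
150 [(-125, 29), (-124, 31), (-123, 31), (-122, 41), (-121, 56), (-120, 71), (-119, 76), (-118, 78), (-117, 81), (-116, 90), (-115, 113), (-114, 141), (-113, 164), (-112, 171), (-111, 175), (-110, 180), (-109, 185), (-108, 187), (-107, 188), (-106, 187), (-105, 188), (-104, 190), (-103, 191), (-102, 191), (-101, 194), (-100, 195), (-99, 191), (-98, 184), (-97, 172), (-96, 164), (-95, 161), (-94, 163), (-93, 163), (-92, 162), (-91, 163), (-90, 163), (-89, 162), (-88, 162), (-87, 161), (-86, 163)]
175 [(-126, 31), (-125, 31), (-124, 29), (-123, 35), (-122, 52), (-121, 67), (-120, 77), (-119, 77), (-118, 80), (-117, 89), (-116, 110), (-115, 145), (-114, 170), (-113, 181), (-112, 185), (-111, 186), (-110, 187), (-109, 186), (-108, 185), (-107, 185), (-105, 186), (-104, 189), (-103, 191), (-102
[... 240 characters left out ...]
), (-121, 65), (-120, 77), (-119, 78), (-118, 81), (-117, 87), (-116, 111), (-115, 145), (-114, 172), (-113, 180), (-112, 183), (-111, 184), (-109, 183), (-108, 184), (-107, 184), (-106, 184), (-105, 185), (-104, 187), (-103, 189), (-102, 192), (-101, 191), (-100, 192), (-99, 184), (-98, 173), (-97, 162), (-96, 163), (-95, 166), (-94, 165), (-93, 164), (-91, 165), (-90, 164), (-89, 164), (-88, 164), (-87, 165), (-86, 165)]
{'t': 6.9333, 'tool_pos': [0.5195, -0.2088, 0.2056], 'tool_rot': [0.1935, 3.1351, 0.0017], 'contact_force': [0.2704, 0.0478, -1.0315], 'wrist_torque': [0.0092, 0.0331, -0.0168], 'opening': 0.0597, 'grip_force': 0.0, 'q': [-0.5157, -0.0852, 1.7924, 0.0012, 1.4344, -1.9634]}
```

```bash
python3 - <<'E'
from h import *
K,E=cam("top");Ks,Es=cam("side")
x=tri([ray("top",K,E,[310,269]),ray("side",Ks,Es,[182,210])]);print("chair corner",x)
d=np.load("pics/top0.npz")["d"]
for u,v in((311,269),(309,300),(370,266),(425,262),(360,320)):
    z=d[v,u];P=E@np.r_[(u-K[0,2])/K[0,0]*z,(v-K[1,2])/K[1,1]*z,z,1];print(u,v,P[:3])
E
python3 -m handwheel '[{"tx":12,"ty":-32,"tz":-9,"roll":0},{"tx":12,"ty":-32,"tz":-9,"roll":0},{"tx":12,"ty":-32,"tz":-9,"roll":0},{"tx":12,"ty":-32,"tz":-9,"roll":0},{"tx":12,"ty":-32,"tz":-9,"roll":0},{"tx":0,"ty":0,"tz":0,"roll":0},{"tx":0,"ty":0,"tz":0,"roll":0}]' 70
python3 - <<'E'
from h import *
snap("w5")
E
```

```text
chair corner [ 0.353  -0.2412  0.2548]
311 269 [ 0.3468 -0.2406  0.2722]
309 300 [ 0.2662 -0.2274  0.2751]
370 266 [ 0.3231 -0.7347 -0.7564]
425 262 [ 0.3412 -0.7133 -0.0588]
360 320 [ 0.1181 -0.5104 -0.2756]
t: 7.52
tool_pos: [0.4391, -0.3613, 0.2486]
tool_rot: [-0.199, -3.134, -0.005]
contact_force: [-0.5, -0.2, 1.4]
opening: 0.0699
grip_force: 0.0
```

View pics/w5.png

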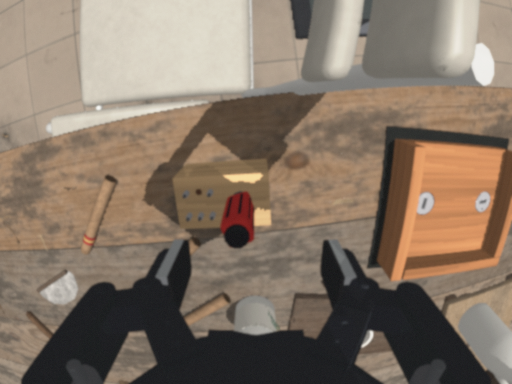

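Chair back tops out near z 0.27 at (0.35,-0.24), so I keep the wrist clear of it. The picture shows the block at (222,192) with the driver's cap at (238,234) and the handle leaning up-image to (240,197). I'll zoom for the handle yaw.

Run:
```python
from h import *
p=load("w5")[0]
cv2.imwrite("pics/w5c.png",cv2.cvtColor(cv2.resize(p[150:255,165:285],None,fx=5.7,fy=5.7,interpolation=cv2.INTER_CUBIC),cv2.COLOR_RGB2BGR))
```

```text
(no output)
```

View pics/w5c.png

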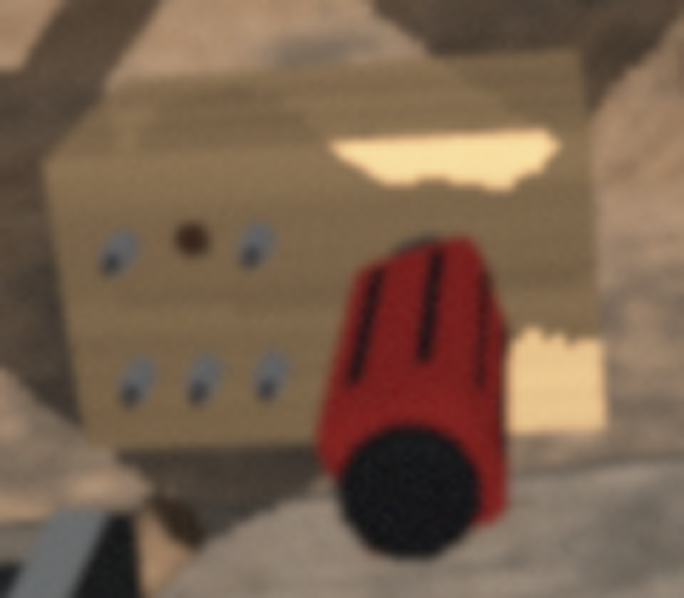

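The crop shows the round black cap at (410,490) and the handle's front-bottom edge from (360,272) to (470,240). Its top corners are near (320,440) and (497,518).

Run:
```python
from h import *
p,d,(K,E)=load("w5");f=lambda c:np.array(c)/5.7+[165,150]
W=lambda c,z:plane("wrist",K,E,f(c),z)[0]
a,b=W((360,272),.078),W((470,240),.078);v=b-a;print("bottom edge",a,b,np.linalg.norm(v),"angle",np.degrees(np.arctan2(v[1],v[0])))
a,b=W((320,440),.156),W((497,518),.156);v=b-a;print("diag",a,b,np.linalg.norm(v),np.degrees(np.arctan2(v[1],v[0])),"mid",(a+b)/2)
m=(p.max(2)<55).astype(np.uint8);q=np.zeros_like(m);q[220:252,218:256]=m[220:252,218:256]
n,l,s,c=cv2.connectedComponentsWithStats(q);k=1+s[1:,4].argmax();ct=cv2.findContours((l==k).astype(np.uint8),0,1)[0][0];e=cv2.fitEllipse(ct);print(c[k],e)
r5=ray("wrist",K,E,e[0]);r2=load("w2");print("cap",plane("wrist",K,E,e[0],.164),tri([r5,ray("wrist",*r2[2],[15.6,197.2])]))
# block top face corners z=.072 (crop)
for cc in((105,85),(580,52),(605,430),(45,160),(85,440)): print("block",cc,W(cc,.072))
# driver with red stripes mask min area rect of red bottom collar; depth check
print("depth cap",(E@np.r_[ray("wrist",K,np.eye(4),e[0])[1][0]/ray("wrist",K,np.eye(4),e[0])[1][0][2]*d[int(e[0][1]),int(e[0][0])],1])[:3])
o=load("w5");print(E[:3,3]); st()
```

```text
bottom edge [ 0.4674 -0.3952  0.078 ] [ 0.4636 -0.3728  0.078 ] 0.022693469670281505 angle 99.74250737542793
diag [ 0.4666 -0.3948  0.156 ] [ 0.4834 -0.3695  0.156 ] 0.03029078191156087 56.378050748976584 mid [ 0.475  -0.3821  0.156 ]
[236.4505 235.9151] ((236.46478271484375, 235.9247589111328), (21.708942413330078, 23.08832550048828), 99.74984741210938)
cap [[ 0.4727 -0.3816  0.164 ]] [ 0.4753 -0.3823  0.1586]
block (105, 85) [ 0.4246 -0.4403  0.072 ]
block (580, 52) [ 0.4304 -0.3472  0.072 ]
block (605, 430) [ 0.5104 -0.3512  0.072 ]
block (45, 160) [ 0.438  -0.4557  0.072 ]
block (85, 440) [ 0.4997 -0.4607  0.072 ]
depth cap [ 0.473  -0.3817  0.1634]
[ 0.3587 -0.3512  0.3903]
{'t': 7.5667, 'tool_pos': [0.4396, -0.3602, 0.2482], 'tool_rot': [-0.1958, -3.1335, -0.0053], 'contact_force': [-0.0337, -0.0206, 0.1904], 'wrist_torque': [-0.0053, 0.0253, -0.0012], 'opening': 0.0703, 'grip_force': 0.0, 'q': [-0.818, -0.0892, 1.7247, 0.0011, 1.5098, -2.264]}
```

```bash
python3 -m handwheel '[{"tx":0,"ty":0,"tz":0,"roll":-0.1},{"tx":0,"ty":0,"tz":0,"roll":-0.1},{"tx":0,"ty":0,"tz":0,"roll":-0.107},{"tx":-15,"ty":-14,"tz":0,"roll":0},{"tx":-14,"ty":-13,"tz":0,"roll":0},{"tx":0,"ty":0,"tz":0,"roll":0},{"tx":0,"ty":0,"tz":20,"roll":0},{"tx":0,"ty":0,"tz":20,"roll":0}]' 60
python3 - <<'E'
from h import *
st()
o,p,d=snap("w6");K,E=load("w6")[2]
R_=R.from_rotvec(o["tool_rot"]).as_matrix();print("tool y ang",np.degrees(np.arctan2(R_[1,1],R_[0,1])))
q=np.zeros((384,512),np.uint8);q[240:330,200:310]=(p.max(2)<55)[240:330,200:310]
for z in(.164,):
    # expected pixel of cap from earlier estimate
    c=np.linalg.inv(E)@[.473,-.3816,z,1];r=np.hypot(c[0],c[1]);t=np.arctan2(r,c[2]);print("expect px",c[0]/r*t*K[0,0]+K[0,2],c[1]/r*t*K[0,0]+K[1,2])
hsv=cv2.cvtColor(p,cv2.COLOR_RGB2HSV);m=(((hsv[...,0]<8)|(hsv[...,0]>172))&(hsv[...,1]>150)).astype(np.uint8);ys,xs=np.nonzero(m[:,180:330]);print("red",xs.min()+180,xs.max()+180,ys.min(),ys.max())
E
```

```text
t: 8.23
tool_pos: [0.4746, -0.3809, 0.2101]
tool_rot: [-0.291, 3.127, -0.0]
contact_force: [0.2, 0.4, -0.3]
opening: 0.06
grip_force: 0.0
{'t': 8.2333, 'tool_pos': [0.4746, -0.3809, 0.2101], 'tool_rot': [-0.2907, 3.1273, -0.0002], 'contact_force': [0.1919, 0.3785, -0.2567], 'wrist_torque': [0.0166, 0.011, -0.0287], 'opening': 0.06, 'grip_force': 0.0, 'q': [-0.7988, 0.0274, 1.6746, 0.0006, 1.4389, -2.555]}
tool y ang 100.62035072389133
expect px 254.73003914291928 212.83503380619254
red 236 271 168 223
```

View pics/w6.png

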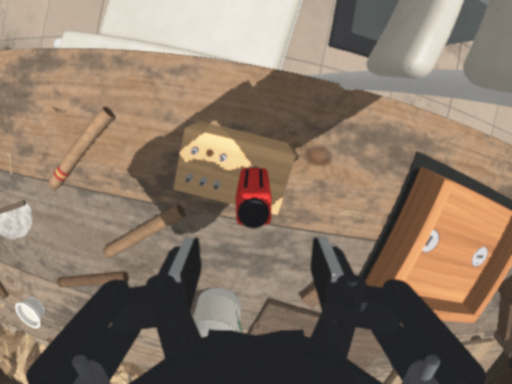

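The cap is at (254,212), centred between the fingers, and the handle is square to them. I'll descend and grip.

```bash
python3 -m handwheel '[{"tx":0,"ty":0,"tz":25,"roll":0},{"tx":0,"ty":0,"tz":26,"roll":0},{"tx":0,"ty":0,"tz":26,"roll":0},{"tx":0,"ty":0,"tz":24,"roll":0},{"tx":0,"ty":0,"tz":0,"roll":0},{"tx":0,"ty":0,"tz":0,"roll":0}]' && python3 -m handwheel '[{"tx":0,"ty":0,"tz":0,"roll":0},{"tx":0,"ty":0,"tz":0,"roll":0},{"tx":0,"ty":0,"tz":0,"roll":0},{"tx":0,"ty":0,"tz":0,"roll":0},{"tx":0,"ty":0,"tz":0,"roll":0},{"tx":0,"ty":0,"tz":0,"roll":0}]' 10 60
```

```text
t: 8.78
tool_pos: [0.4726, -0.38, 0.1074]
tool_rot: [0.289, -3.125, -0.007]
contact_force: [0.2, 0.5, 0.2]
opening: 0.0601
grip_force: 0.0
t: 9.28
tool_pos: [0.4747, -0.383, 0.112]
tool_rot: [-0.287, 3.126, -0.004]
contact_force: [-0.1, 2.1, 6.6]
opening: 0.0252
grip_force: 59.6
```

```bash
python3 -m handwheel '[{"tx":0,"ty":0,"tz":-5,"roll":0},{"tx":0,"ty":0,"tz":-10,"roll":0},{"tx":0,"ty":0,"tz":-15,"roll":0},{"tx":0,"ty":0,"tz":-15,"roll":0},{"tx":0,"ty":0,"tz":-15,"roll":0},{"tx":0,"ty":0,"tz":-15,"roll":0},{"tx":0,"ty":0,"tz":-15,"roll":0},{"tx":0,"ty":0,"tz":-10,"roll":0},{"tx":0,"ty":0,"tz":0,"roll":0},{"tx":0,"ty":0,"tz":0,"roll":0}]'
python3 - <<'E'
from h import *
o,p,d=snap("w7");st()
cv2.imwrite("pics/w7c.png",cv2.cvtColor(cv2.resize(p[120:260,185:325],(600,600),interpolation=cv2.INTER_CUBIC),cv2.COLOR_RGB2BGR))
E
```

```text
t: 10.12
tool_pos: [0.4737, -0.3824, 0.2099]
tool_rot: [-0.287, 3.128, -0.001]
contact_force: [-0.2, -0.1, -1.8]
opening: 0.0255
grip_force: 59.1
{'t': 10.1667, 'tool_pos': [0.4733, -0.3819, 0.2086], 'tool_rot': [0.2872, -3.1278, -0.0012], 'contact_force': [-0.855, -0.7009, -2.4814], 'wrist_torque': [0.0244, -0.0232, -0.053], 'opening': 0.0254, 'grip_force': 59.0775, 'q': [-0.8013, 0.0285, 1.6758, -0.0001, 1.4382, -2.5552]}
```

View pics/w7c.png

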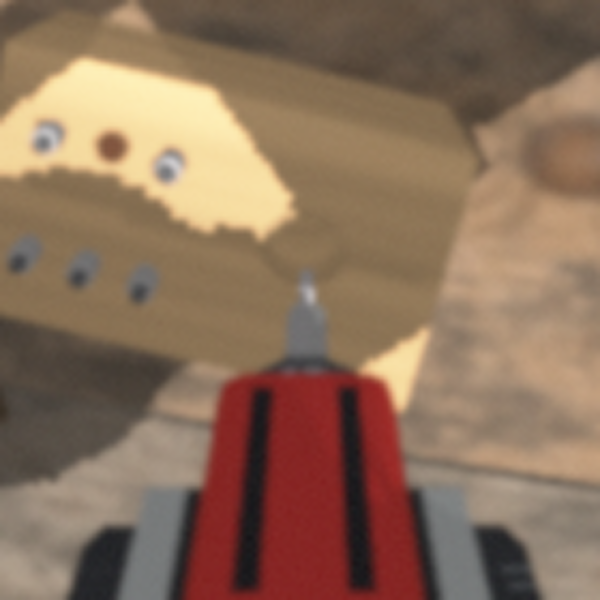

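Seen from the wrist, the blade tip is at crop (307,275), narrower than the shaft, so the blade is edge-on: its width lies along tool x. The hole shows at (305,248). I'll move over the cam and roll to the slot line.

```bash
python3 -m handwheel '[{"tx":-7,"ty":16,"tz":0,"roll":0},{"tx":-12,"ty":28,"tz":0,"roll":0},{"tx":-13,"ty":31,"tz":0,"roll":0},{"tx":-13,"ty":32,"tz":0,"roll":0},{"tx":-13,"ty":32,"tz":0,"roll":0},{"tx":-13,"ty":32,"tz":0,"roll":0},{"tx":-13,"ty":31,"tz":0,"roll":0},{"tx":-12,"ty":28,"tz":0,"roll":0},{"tx":-8,"ty":16,"tz":0,"roll":0},{"tx":0,"ty":0,"tz":0,"roll":0}]' && python3 -m handwheel '[{"tx":0,"ty":0,"tz":0,"roll":0.11},{"tx":0,"ty":0,"tz":0,"roll":0.11},{"tx":0,"ty":0,"tz":0,"roll":0.11},{"tx":0,"ty":0,"tz":20,"roll":0.113},{"tx":0,"ty":0,"tz":20,"roll":0},{"tx":0,"ty":0,"tz":0,"roll":0},{"tx":0,"ty":0,"tz":0,"roll":0}]'
python3 - <<'E'
from h import *
st();snap("w8")
p,d,(K,E)=load("w8")
np.set_printoptions(linewidth=200)
T=optics.camera_params("wrist")["tool_from_camera"]
def px(t):
    c=np.linalg.inv(T)@np.r_[t,1];r=np.hypot(c[0],c[1]);a=np.arctan2(r,c[2]);return np.round([c[0]/r*a*K[0,0]+K[0,2],c[1]/r*a*K[0,0]+K[1,2]],1)
print("tip px",px([0,0,.1]),px([.0065,0,.1]),px([-.0065,0,.1]),px([.0065,0,.088]),"collar bottom",px([.0125,0,.038]))
g=cv2.cvtColor(p,cv2.COLOR_RGB2GRAY);print(g[160:206:2,236:278])
E
```

```text
t: 11.0
tool_pos: [0.5307, -0.1171, 0.2078]
tool_rot: [0.295, -3.126, -0.004]
contact_force: [0.1, 0.0, -1.6]
opening: 0.0253
grip_force: 59.2
t: 11.58
tool_pos: [0.5294, -0.1211, 0.1671]
tool_rot: [-0.406, -3.11, -0.002]
contact_force: [1.1, -0.4, -0.6]
opening: 0.0253
grip_force: 59.3
{'t': 11.5833, 'tool_pos': [0.5294, -0.1211, 0.1671], 'tool_rot': [-0.4064, -3.1103, -0.0015], 'contact_force': [1.1133, -0.4104, -0.5973], 'wrist_torque': [0.0177, 0.0171, 0.0242], 'opening': 0.0253, 'grip_force': 59.3372, 'q': [-0.3618, -0.0916, 1.8643, -0.0002, 1.3738, -1.6727]}
tip px [255.3 190.2] [255.3 183. ] [255.3 197.4] [255.3 187.4] collar bottom [255.2 202.5]
[[ 86  85  87  88  87  88  88  85  85  86  86  86  85  86  87  87  87  86  91 110 138 159 164 165 166 165 166 166 166 166 166 166 167 166 166 165 164 164 166 165 168 169]
 [ 85  85  87  84  86  85  86  85  87  86  85  86  87  89  90  94  96 100 103 112 128 149 158 164 167 169 165 162 162 168 167 168 168 169 168 169 169 169 170 170 169 169]
 [ 85  85  86  87  87  87  86  86  85  88  90  94  98 105 110 113 116 121 150 190 210 218 219 22
[... 2795 characters left out ...]
10 127 145 150]
 [ 89  87  88  87  89  87  87  87  87  87  87  86  86  86  89  94 103 107 109 109 109 109 106 106 104  95  89  88  84  86  86  84  86  86  85  86  84  86  88  93 100  98]
 [ 87  87  87  86  86  85  84  85  85  86  87  87  85  87  87  95 102 107 108 110 108 107 107 106 104  94  89  87  87  86  87  86  85  85  84  86  84  86  86  86  87  85]
 [ 85  85  85  84  82  85  84  86  87  88  84  86  85  86  87  90  95  98  97  98  97  97  96  96  96  89  86  85  86  87  85  87  86  87  87  87  86  88  89  88  88  90]
 [ 86  86  86  85  86  87  87  85  86  84  83  81  77  71  67  63  62  61  61  62  63  61  61  61  63  66  69  75  83  85  89  89  89  91  92  92  93  92  92  93  94  91]]
```

Run:
```python
from h import *
p,d,(K,E)=load("w8");T=optics.camera_params("wrist")["tool_from_camera"]
g=cv2.cvtColor(p,cv2.COLOR_RGB2GRAY).astype(float)
# disc rim by radial edge points on lit side + shadow side: threshold relative to wood via saturation
s=cv2.cvtColor(p,cv2.COLOR_RGB2HSV)[...,1]
m=np.zeros((384,512),np.uint8);m[156:193,232:282]=(s<75)[156:193,232:282]
n,l,st_,cc=cv2.connectedComponentsWithStats(m);k=1+st_[1:,4].argmax();print(st_[k])
ct=max(cv2.findContours((l==k).astype(np.uint8),0,1)[0],key=cv2.contourArea);h=cv2.convexHull(ct);h=h[h[:,0,1]<190]
o,v=ray("wrist",K,T,h[:,0,:]+0.0);P=o+v*((.1406-o[2])/v[:,2])[:,None]
A=np.c_[2*P[:,:2],np.ones(len(P))];x=np.linalg.lstsq(A,(P[:,:2]**2).sum(1),rcond=None)[0];print("disc centre in tool xy mm",x[:2]*1e3,"r",np.sqrt(x[2]+x[0]**2+x[1]**2)*1e3)
Rm=R.from_rotvec(np.load("pics/w8.npz")["tool_rot"]).as_matrix();t=np.load("pics/w8.npz")["tool_pos"]
print("pred",Rm.T@(np.array([.531,-.1213,.0265])-t)*1e3, "blade(tool x) angle",np.degrees(np.arctan(Rm[1,0]/Rm[0,0])))
for uv in((256.3,175),(256.3,181)):
    o,v=ray("wrist",K,T,uv);print((o+v*((.1406-o[2])/v[:,2])[:,None])*1e3)
p7=load("w7")[0];g7=cv2.cvtColor(p7,cv2.COLOR_RGB2GRAY);print(g7[178:206,246:268])
print(s[158:192:3,234:280])
```

```text
[239 162  36  31 929]
disc centre in tool xy mm [-2.3069  0.8052] r 17.82045365688742
pred [ -2.3335   0.1348 140.5612] blade(tool x) angle -14.889213481353153
[[  2.1602   0.9246 140.6   ]]
[[ -4.0179   0.9285 140.6   ]]
[[107 108 112 118 120 119 120 119 119 120 120 120 120 120 120 118 116 114
  110 112 112 115]
 [110 108 110 113 116 120 118 121 121 121 120 122 120 120 118 116 113 111
  109 109 110 112]
 [112 110 109 109 113 115 116 119 119 120 121 120 118 118 116 113 109 109
  108 109 111 113]
 [115 111 107 109 110 112 114 115 116 118 118 116 116 113 112 110 109 108
  108 111 112 112]
 [120 115 110 108 110 109 110 112 113 115 115 114 113 111 110 108 107 109
  112 115 116 116]
 [120 120 114 109 107 107 109 109 112 115 117 114 112 109 108 108 108 112
  115 118 119 121]
 [119 118 117 114 110 108 107 109 111 116 118 117 110 108 108 108 110 116
  121 123 123 124]
 [120 119 119 118 116 113 110 108 111 120 123 121 115 111 113 113 119 121
  122 125 125 125]
 [118 117 119 119 118 115 114 115 120 131 139 137 125 119 118 120 123 124
  126 126 126 127]
 [116 117 117 119 118 118 118 120 129 143
[... 3319 characters left out ...]
2   2   2
    2   4   6   8   9   6   6   4   1   1   2   2   2   2   2   0   1   2
    2   2   2  16  67 124 134 134 134 135]
 [135 133 133 135 122  86  35  11   2   2   0   2   2   4   2   2   4   4
    4   6   4   2   2   2   4   3   2   1   2   2   2   2   2   1   2   2
    2   3  15  55 113 133 134 132 134 132]
 [131 132 133 133 133 130 106  56  24   6   0   0   0   0   4   2   0   2
    4   4   3   4   2   4   1   1   2   1   1   2   2   2   2   2   2   1
    7  31  86 127 133 134 134 134 133 133]
 [131 132 132 135 131 132 130 124 108  70  33  13   4   2   2   4   4   2
    2   2   4   2   5   4   4   3   3   3   1   1   2   1   1   5  14  44
   89 123 136 135 135 135 135 135 136 136]]
```

```bash
python3 -m handwheel '[{"tx":-1.5,"ty":0,"tz":8,"roll":0},{"tx":-1,"ty":0,"tz":10,"roll":0},{"tx":0,"ty":0,"tz":9,"roll":0},{"tx":0,"ty":0,"tz":5,"roll":0},{"tx":0,"ty":0,"tz":0,"roll":0},{"tx":0,"ty":0,"tz":0,"roll":0}]' | grep -E "pos|rot|cont"; for i in 1 2 3; do python3 -m handwheel '[{"tx":0,"ty":0,"tz":1,"roll":0},{"tx":0,"ty":0,"tz":1,"roll":0},{"tx":0,"ty":0,"tz":0,"roll":0}]' | grep -E "pos|cont"; done
```

```text
tool_pos: [0.5331, -0.1218, 0.1366]
tool_rot: [-0.407, -3.114, -0.0]
contact_force: [-0.5, 0.1, -2.0]
tool_pos: [0.5336, -0.1221, 0.1356]
contact_force: [0.6, 0.1, -1.7]
tool_pos: [0.5333, -0.122, 0.1332]
contact_force: [0.2, 0.6, -1.0]
tool_pos: [0.5333, -0.122, 0.131]
contact_force: [-0.5, -0.8, -1.2]
```

```bash
cat >> h.py <<'E'
def disc(tag,zd,box,rowmax):
    f=np.load(f"pics/{tag}.npz");p=f["p"];K=optics.camera_params("wrist")["mtx"];T=optics.camera_params("wrist")["tool_from_camera"]
    s=cv2.cvtColor(p,cv2.COLOR_RGB2HSV)[...,1];x0,y0,x1,y1=box
    m=np.zeros((384,512),np.uint8);m[y0:y1,x0:x1]=(s<75)[y0:y1,x0:x1]
    n,l,q,c=cv2.connectedComponentsWithStats(m);k=1+q[1:,4].argmax();print(q[k])
    ct=max(cv2.findContours((l==k).astype(np.uint8),0,1)[0],key=cv2.contourArea);h=cv2.convexHull(ct);h=h[h[:,0,1]<rowmax]
    o,v=ray("wrist",K,T,h[:,0,:]);P=o+v*((zd-o[2])/v[:,2])[:,None]
    x=np.linalg.lstsq(np.c_[2*P[:,:2],np.ones(len(P))],(P[:,:2]**2).sum(1),rcond=None)[0]
    print("disc tool xy mm",x[:2]*1e3,"r",np.sqrt(x[2]+x[0]**2+x[1]**2)*1e3,"tool",f["tool_pos"])
E
python3 - <<'E'
from h import *
o,p,d=snap("w9");disc("w9",o["tool_pos"][2]-.0265,(225,150,290,196),186)
g=cv2.cvtColor(p,cv2.COLOR_RGB2GRAY);np.set_printoptions(linewidth=200);print(g[160:206:2,236:278])
cv2.imwrite("pics/w9c.png",cv2.cvtColor(cv2.resize(p[140:225,205:305],None,fx=7,fy=7,interpolation=cv2.INTER_CUBIC),cv2.COLOR_RGB2BGR))
E
```

```text
[ 236  166   41   30 1024]
disc tool xy mm [2.5994 0.6338] r 17.662766715957304 tool [ 0.5333 -0.122   0.131 ]
[[ 88  88  89  90  89  88  89  87  89  84  88  87  88  89  88  87  87  87  85  85  86  86  85  86  89 109 139 158 163 164 165 165 164 165 165 164 163 163 163 163 164 162]
 [ 85  86  86  84  85  85  86  84  85  85  85  86  86  85  86  84  84  87  87  85  85  86  86  87  86  92 116 148 160 164 164 164 164 162 165 161 161 161 163 164 164 163]
 [ 84  85  86  85  86  84  84  87  84  86  86  85  86  86  85  84  85  85  85  86  84  86  86  87  95 117 142 160 161 165 164 163 165 164 164 163 161 163 166 166 166 165]
 [ 86  85  84  87  86  86  86  85  85  85  85  87  86  87  89  91  93  95  96  96  94  94  95  95 106 131 152 159 162 165 165 166 168 167 168 167 166 167 167 168 169 167]
 [ 86  85  86  86  86  87  86  86  88  86  90  93  99 105 108 112 114 116 115 115 116 115 113 113 122 145 173 176 162 154 154 161 164 168 169 169 169 168 168 169 170 169]
 [ 85  87  87  84  86  87  90  91  97 102 108 111 115 118 116 117 118 117 117 118 117 116 115 116 122 149 188 212 210 195 179 163 152 
[... 2244 characters left out ...]
61 163 173 175]
 [ 91  91  90  93  96 106 112 112 114 115 115 115 116 116 115 112 108 108 108 109 108 106 107 108 118 139 171 204 219 222 223 218 197 184 195 191 165 145 150 165 171 169]
 [ 92  93  94  93  94  94  97 103 107 113 115 115 115 116 112 110 108 106 107 106 108 106 105 105 109 114 131 167 201 211 203 183 145 123 124 116 106 104 116 138 146 141]
 [ 92  91  91  90  90  91  90  90  95  99 106 109 111 112 109 104  98  97  97  97  97  97  94  96  99 106 113 124 138 139 122 109  97  90  87  88  86  88  89  92  92  91]
 [ 88  91  90  89  90  90  90  87  88  88  87  86  85  80  75  68  62  61  62  60  63  61  61  61  64  71  80  84  86  85  85  84  86  85  87  85  85  86  85  85  85  86]]
```

```bash
python3 -m handwheel '[{"tx":1,"ty":0,"tz":0,"roll":0},{"tx":1,"ty":0,"tz":0,"roll":0},{"tx":0,"ty":0,"tz":0,"roll":0}]' | grep -E "pos|cont"; for i in 1 2 3 4; do python3 -m handwheel '[{"tx":0,"ty":0,"tz":1,"roll":0},{"tx":0,"ty":0,"tz":1,"roll":0},{"tx":0,"ty":0,"tz":0,"roll":0}]' | grep -E "pos|cont"; done
```

```text
tool_pos: [0.5313, -0.1214, 0.1313]
contact_force: [-0.3, -0.1, -2.4]
tool_pos: [0.5313, -0.1214, 0.129]
contact_force: [0.2, 0.8, -2.6]
tool_pos: [0.5313, -0.1214, 0.127]
contact_force: [-0.7, 0.6, -2.1]
tool_pos: [0.5313, -0.1214, 0.125]
contact_force: [-0.2, 0.5, -2.2]
tool_pos: [0.5316, -0.1215, 0.1235]
contact_force: [0.3, -0.3, -1.7]
```

```bash
for i in 1 2 3; do python3 -m handwheel '[{"tx":0,"ty":0,"tz":1,"roll":0},{"tx":0,"ty":0,"tz":0,"roll":0}]' | grep -E "pos|cont"; done
```

```text
tool_pos: [0.5319, -0.1216, 0.1233]
contact_force: [-0.7, 0.9, 3.4]
tool_pos: [0.5321, -0.1217, 0.1231]
contact_force: [-2.7, 0.8, 8.2]
tool_pos: [0.5322, -0.1217, 0.1229]
contact_force: [-4.1, 1.1, 10.7]
```

```bash
for i in 1 2; do python3 -m handwheel '[{"tx":0,"ty":0,"tz":0,"roll":0.08},{"tx":0,"ty":0,"tz":0,"roll":0.08},{"tx":0,"ty":0,"tz":0,"roll":0}]' >/dev/null; python3 -c "
from h import *
o=ctrl.get_obs();Rm=R.from_rotvec(o['tool_rot']).as_matrix();print(o['t'],o['tool_pos'],'ang',np.arctan(Rm[1,0]/Rm[0,0]),o['contact_force'],o['wrist_torque'])"; done
```

```text
14.9333 [ 0.5322 -0.1217  0.123 ] ang -0.42225478196446137 [-3.7943  0.8462 11.3314] [0.4106 1.1452 0.0003]
15.1833 [ 0.5322 -0.1218  0.123 ] ang -0.5822998647416107 [-4.8539  1.1494 11.7817] [0.3418 1.1038 0.0169]
```

Run:
```python
from h import *
o,p,d=snap("w10");disc("w10",o["tool_pos"][2]-.0265,(225,150,290,200),188)
p9=load("w9")[0]
cv2.imwrite("pics/cmp.png",cv2.cvtColor(np.hstack([cv2.resize(q[145:215,215:300],None,fx=4.7,fy=7,interpolation=cv2.INTER_CUBIC) for q in(p9,p)]),cv2.COLOR_RGB2BGR))
g=cv2.cvtColor(p,cv2.COLOR_RGB2GRAY);np.set_printoptions(linewidth=200);print(g[164:206:2,232:282])
```

```text
[ 236  170   42   30 1079]
disc tool xy mm [1.8293 0.4946] r 17.716000162589573 tool [ 0.5322 -0.1218  0.123 ]
[[ 90  92  90 ... 165 163 166]
 [ 90  89  89 ... 165 165 164]
 [ 89  88  87 ... 165 166 165]
 ...
 [ 89  89  90 ... 163 163 162]
 [ 89  89  90 ... 161 160 160]
 [ 90  91  91 ... 159 159 159]]
```

View pics/cmp.png

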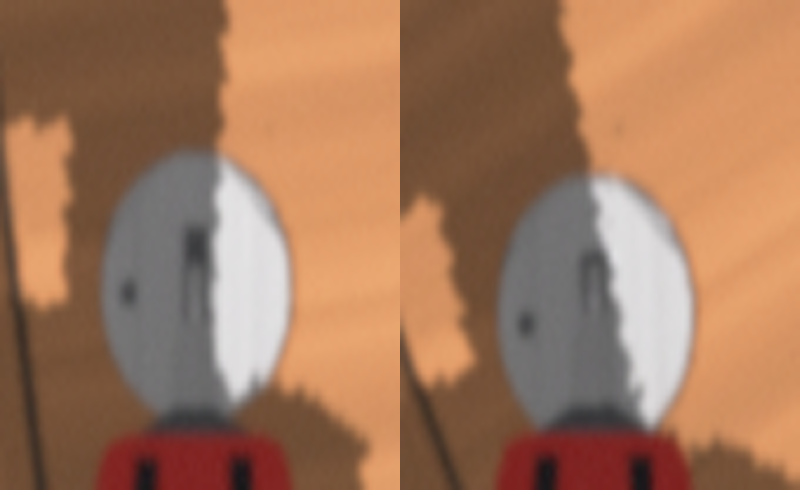

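The comparison shows the dot and slot fixed relative to the tool while the wood turned, so the blade is seated and the disc turns with it. I'll keep turning.

```bash
cat > s.py <<'E'
from h import *
o=ctrl.get_obs();Rm=R.from_rotvec(o['tool_rot']).as_matrix();print(round(o['t'],2),o['tool_pos'],'ang',round(np.arctan2(-Rm[1,0],-Rm[0,0]),3),o['contact_force'],o['wrist_torque'],round(o['q'][5],3),o['grip_force'])
E
python3 -m handwheel '[{"tx":1,"ty":0,"tz":0,"roll":0.08},{"tx":0,"ty":0,"tz":0,"roll":0.08},{"tx":0,"ty":0,"tz":0,"roll":0.08},{"tx":0,"ty":0,"tz":0,"roll":0}]'>/dev/null; python3 s.py
for i in 1 2; do python3 -m handwheel '[{"tx":0,"ty":0,"tz":0,"roll":0.06},{"tx":0,"ty":0,"tz":0,"roll":0.06},{"tx":0,"ty":0,"tz":0,"roll":0}]' >/dev/null; python3 s.py; done
```

```text
15.57 [ 0.5318 -0.1215  0.123 ] ang -0.822 [-2.3124  0.6971 10.0217] [0.1591 0.7672 0.0012] -1.109 60.90375781059265
15.82 [ 0.5317 -0.1215  0.123 ] ang -0.942 [-2.2195  0.3096 10.8613] [0.1426 0.8012 0.0235] -0.99 60.91963469982147
16.07 [ 0.5321 -0.1216  0.1231] ang -1.062 [-1.4525  0.5268 10.2483] [0.1471 0.5539 0.0536] -0.87 60.88150978088379
```

```bash
for i in 1 2 3; do python3 -m handwheel '[{"tx":0,"ty":0,"tz":0,"roll":0.06},{"tx":0,"ty":0,"tz":0,"roll":0.06},{"tx":0,"ty":0,"tz":0,"roll":0}]' >/dev/null; python3 s.py; done
```

```text
16.32 [ 0.5319 -0.1216  0.123 ] ang -1.182 [-3.0285  0.1202  9.792 ] [0.0883 0.6396 0.0763] -0.75 60.86916267871857
16.57 [ 0.5319 -0.1216  0.123 ] ang -1.301 [-2.0826  0.2034 10.4567] [0.1021 0.715  0.0589] -0.63 60.92126727104187
16.82 [ 0.5318 -0.1216  0.123 ] ang -1.421 [-2.6666  0.5659 10.4244] [0.0439 0.7993 0.0914] -0.51 60.92625439167023
```

```bash
for i in 1 2 3 4; do python3 -m handwheel '[{"tx":0,"ty":0,"tz":0,"roll":0.06},{"tx":0,"ty":0,"tz":0,"roll":0.06},{"tx":0,"ty":0,"tz":0,"roll":0}]' >/dev/null; python3 s.py; done
```

```text
17.07 [ 0.5318 -0.1216  0.123 ] ang -1.541 [-3.5111  0.0654 10.1595] [0.1187 0.8393 0.0829] -0.39 61.002827882766724
17.32 [ 0.5318 -0.1216  0.123 ] ang -1.661 [-2.4572 -0.2073 10.3112] [0.1588 0.8474 0.1237] -0.27 60.94229757785797
17.57 [ 0.5317 -0.1215  0.123 ] ang -1.781 [-2.7775 -0.1998 10.8527] [0.1166 0.8434 0.1537] -0.15 60.95466434955597
17.82 [ 0.5317 -0.1215  0.123 ] ang -1.901 [-2.6599  0.2955  9.8804] [0.1419 0.8761 0.2051] -0.03 61.03926122188568
```

Torque now climbs linearly to 0.2 N m, which means firm. I'll unwind the strain and check the gap numerically.

```bash
python3 -m handwheel '[{"tx":0,"ty":0,"tz":0,"roll":-0.1},{"tx":0,"ty":0,"tz":0,"roll":-0.1},{"tx":0,"ty":0,"tz":0,"roll":-0.1},{"tx":0,"ty":0,"tz":0,"roll":-0.1},{"tx":0,"ty":0,"tz":0,"roll":0}]'>/dev/null; python3 s.py
python3 - <<'E'
from h import *
o,p,d=snap("w11");K,E=cam("wrist",o);print("cam pos",E[:3,3])
g=cv2.cvtColor(p,cv2.COLOR_RGB2GRAY).astype(np.float32);a=-.122;c,s=np.cos(a),np.sin(a);c0=np.array([.531,-.1213])
def prj(P):
    q=(np.linalg.inv(E)@np.c_[P,np.ones(len(P))].T).T;r=np.hypot(q[:,0],q[:,1]);t=np.arctan2(r,q[:,2]);return np.c_[q[:,0]/r*t*K[0,0]+K[0,2],q[:,1]/r*t*K[0,0]+K[1,2]].astype(np.float32)
for tx in(-80,-60,-40,40,60):
    ty=np.arange(-128,-84)
    w=c0+np.outer(np.full(len(ty),tx/1e3),[c,s])+np.outer((ty+63)/1e3,[-s,c])
    uv=prj(np.c_[w,np.full(len(ty),.063)]);v=cv2.remap(g,uv[:,0],uv[:,1],1)[:,0]
    print(tx,uv[[0,-1]].round().tolist(),[(int(y),int(x)) for y,x in zip(ty,v)][::1])
E
```

```text
18.23 [ 0.5322 -0.1217  0.123 ] ang -1.496 [-1.234   0.5277  8.9056] [ 0.0436  0.3881 -0.0516] -0.435 60.760860443115234
cam pos [ 0.5256 -0.0401  0.2644]
-80 [[145.0, 260.0], [146.0, 214.0]] [(-128, 118), (-127, 120), (-126, 123), (-125, 122), (-124, 118), (-123, 115), (-122, 112), (-121, 110), (-120, 104), (-119, 91), (-118, 76), (-117, 67), (-116, 63), (-115, 62), (-114, 60), (-113, 58), (-112, 61), (-111, 70), (-110, 80), (-109, 86), (-108, 89), (-107, 90), (-106, 90), (-105, 93), (-104, 90), (-103, 92), (-102, 92), (-101, 92), (-100, 93), (-99, 93), (-98, 92), (-97, 94), (-96, 93), (-95, 93), (-94, 93), (-93, 89), (-92, 88), (-91, 86), (-90, 85), (-89, 83), (-88, 82), (-87, 80), (-86, 78), (-85, 79)]
-60 [[167.0, 265.0], [171.0, 219.0]] [(-128, 119), (-127, 107), (-126, 86), (-125, 71), (-124, 66), (-123, 66), (-122, 65), (-121, 65), (-120, 63), (-119, 61), (-118, 59), (-117, 59), (-116, 60), (-115, 60), (-114, 60), (-113, 62), (-112, 66), (-111, 74), (-110, 82), (-109, 88), (-108, 91), (-107, 91), (-106, 92), (-105, 92), (-104, 92), (-103, 94), (-102, 93), (-101, 93), (-100, 94
[... 1138 characters left out ...]
0), (-97, 110), (-96, 109), (-95, 107), (-94, 101), (-93, 92), (-92, 78), (-91, 63), (-90, 50), (-89, 42), (-88, 36), (-87, 34), (-86, 43), (-85, 58)]
60 [[308.0, 289.0], [323.0, 246.0]] [(-128, 31), (-127, 33), (-126, 33), (-125, 33), (-124, 32), (-123, 31), (-122, 33), (-121, 34), (-120, 33), (-119, 31), (-118, 33), (-117, 33), (-116, 33), (-115, 33), (-114, 33), (-113, 32), (-112, 33), (-111, 34), (-110, 38), (-109, 49), (-108, 66), (-107, 81), (-106, 87), (-105, 90), (-104, 91), (-103, 91), (-102, 92), (-101, 94), (-100, 94), (-99, 95), (-98, 96), (-97, 96), (-96, 97), (-95, 95), (-94, 93), (-93, 90), (-92, 88), (-91, 86), (-90, 85), (-89, 85), (-88, 85), (-87, 85), (-86, 83), (-85, 81)]
```

```bash
python3 -m handwheel '[{"tx":0,"ty":0,"tz":0,"roll":0.1},{"tx":0,"ty":0,"tz":0,"roll":0},{"tx":0,"ty":0,"tz":-4,"roll":0},{"tx":0,"ty":0,"tz":-5,"roll":0},{"tx":0,"ty":0,"tz":-10,"roll":0},{"tx":0,"ty":0,"tz":-20,"roll":0},{"tx":0,"ty":0,"tz":-20,"roll":0},{"tx":0,"ty":0,"tz":-20,"roll":0},{"tx":0,"ty":0,"tz":-10,"roll":0},{"tx":0,"ty":0,"tz":0,"roll":0}]' && python3 -m handwheel '[{"tx":0,"ty":0,"tz":0,"roll":-0.12},{"tx":0,"ty":0,"tz":0,"roll":-0.12},{"tx":0,"ty":0,"tz":0,"roll":-0.12},{"tx":0,"ty":0,"tz":0,"roll":-0.12},{"tx":0,"ty":0,"tz":0,"roll":-0.12},{"tx":0,"ty":0,"tz":0,"roll":-0.12},{"tx":0,"ty":0,"tz":0,"roll":-0.12},{"tx":0,"ty":0,"tz":0,"roll":-0.12},{"tx":0,"ty":0,"tz":0,"roll":-0.12},{"tx":0,"ty":0,"tz":0,"roll":-0.12},{"tx":0,"ty":0,"tz":0,"roll":-0.12},{"tx":0,"ty":0,"tz":0,"roll":-0.12}]' >/dev/null&& python3 -m handwheel '[{"tx":0,"ty":0,"tz":0,"roll":-0.12},{"tx":0,"ty":0,"tz":0,"roll":-0.025},{"tx":0,"ty":0,"tz":0,"roll":0},{"tx":0,"ty":0,"tz":0,"roll":0}]'>/dev/null; python3 s.py
python3 - <<'E'
from h import *
o,p,d=snap("w12");Rm=R.from_rotvec(o['tool_rot']).as_matrix();print("shift mm",Rm.T@(np.array([.474,-.3825,o['tool_pos'][2]])-o['tool_pos'])*1e3)
K,E=load("w12")[2];g=cv2.cvtColor(p,cv2.COLOR_RGB2GRAY).astype(np.float32);a=-.122;c,s=np.cos(a),np.sin(a);c0=np.array([.531,-.1213])
def prj(P):
    q=(np.linalg.inv(E)@np.c_[P,np.ones(len(P))].T).T;r=np.hypot(q[:,0],q[:,1]);t=np.arctan2(r,q[:,2]);return np.c_[q[:,0]/r*t*K[0,0]+K[0,2],q[:,1]/r*t*K[0,0]+K[1,2]].astype(np.float32)
for tx in(-75,-60,-40):
    ty=np.arange(-128,-84);w=c0+np.outer(np.full(len(ty),tx/1e3),[c,s])+np.outer((ty+63)/1e3,[-s,c])
    uv=prj(np.c_[w,np.full(len(ty),.063)]);v=cv2.remap(g,uv[:,0],uv[:,1],1)[:,0];print(tx,[(int(y),int(x)) for y,x in zip(ty,v)])
E
```

```text
t: 19.12
tool_pos: [0.5323, -0.1215, 0.2128]
tool_rot: [2.249, 2.185, 0.004]
contact_force: [0.3, -0.3, -0.5]
opening: 0.0254
grip_force: 59.4
20.45 [ 0.5303 -0.1208  0.2084] ang -0.017 [ 0.2563 -0.2548 -1.5424] [0.0198 0.0072 0.0366] -1.914 59.30901288986206
shift mm [  51.7622 -262.6435   -0.0496]
-75 [(-128, 73), (-127, 73), (-126, 72), (-125, 72), (-124, 72), (-123, 73), (-122, 74), (-121, 75), (-120, 71), (-119, 59), (-118, 43), (-117, 33), (-116, 32), (-115, 29), (-114, 32), (-113, 40), (-112, 63), (-111, 83), (-110, 94), (-109, 96), (-108, 98), (-107, 98), (-106, 99), (-105, 100), (-104, 100), (-103, 99), (-102, 99), (-101, 101), (-100, 101), (-99, 101), (-98, 101), (-97, 103), (-96, 103), (-95, 99), (-94, 93), (-93, 88), (-92, 88), (-91, 92), (-90, 96), (-89, 96), (-88, 96), (-87, 97), (-86, 96), (-85, 96)]
-60 [(-128, 84), (-127, 85), (-126, 86), (-125, 85), (-124, 84), (-123, 84), (-122, 82), (-121, 80), (-120, 74), (-119, 61), (-118, 45), (-117, 36), (-116, 30), (-115, 30), (-114, 34), (-113, 44), (-112, 64), (-111, 83), (-110, 94), (-109, 97), (-108, 99), (-107, 100), (-106, 100), (-105, 100), (-104, 100), (-103, 100), (-102, 101), (-101, 102), (-100, 103), (-99, 103), (-98, 103), (-97, 103), (-96, 102), (-95, 100), (-94, 94), (-93, 89), (-92, 91), (-91, 96), (-90, 101), (-89, 102), (-88, 102), (-87, 102), (-86, 102), (-85, 103)]
-40 [(-128, 150), (-127, 148), (-126, 147), (-125, 150), (-124, 147), (-123, 140), (-122, 131), (-121, 125), (-120, 117), (-119, 92), (-118, 61), (-117, 39), (-116, 35), (-115, 34), (-114, 34), (-113, 41), (-112, 60), (-111, 82), (-110, 90), (-109, 92), (-108, 95), (-107, 96), (-106, 100), (-105, 101), (-104, 100), (-103, 100), (-102, 101), (-101, 102), (-100, 104), (-99, 104), (-98, 105), (-97, 105), (-96, 105), (-95, 99), (-94, 93), (-93, 88), (-92, 85), (-91, 85), (-90, 86), (-89, 87), (-88, 86), (-87, 86), (-86, 87), (-85, 86)]
```

```bash
python3 -m handwheel '[{"tx":0,"ty":0,"tz":0,"roll":-0.1},{"tx":0,"ty":0,"tz":0,"roll":-0.1},{"tx":8,"ty":-16,"tz":0,"roll":0},{"tx":12,"ty":-28,"tz":0,"roll":0},{"tx":13,"ty":-32,"tz":0,"roll":0},{"tx":13,"ty":-32,"tz":0,"roll":0},{"tx":13,"ty":-32,"tz":0,"roll":0},{"tx":13,"ty":-32,"tz":0,"roll":0},{"tx":13,"ty":-31,"tz":0,"roll":0},{"tx":12,"ty":-28,"tz":0,"roll":0},{"tx":6,"ty":-16,"tz":0,"roll":0},{"tx":0,"ty":0,"tz":0,"roll":0}]' >/dev/null; python3 -m handwheel '[{"tx":0,"ty":0,"tz":0,"roll":0},{"tx":0,"ty":0,"tz":0,"roll":0},{"tx":0,"ty":0,"tz":0,"roll":0}]' >/dev/null;python3 s.py
python3 - <<'E'
from h import *
o,p,d=snap("w13");Rm=R.from_rotvec(o['tool_rot']).as_matrix();print("shift mm",Rm.T@(np.array([.474,-.3825,o['tool_pos'][2]])-o['tool_pos'])*1e3)
# match the hole surroundings between lift view w7 and now
a=cv2.cvtColor(load("w7")[0],cv2.COLOR_RGB2GRAY);b=cv2.cvtColor(p,cv2.COLOR_RGB2GRAY)
for n,(x0,y0,x1,y1) in {"bits":(186,145,225,195),"hole":(240,168,280,182),"tip":(246,180,268,200),"shaft":(246,182,268,206)}.items():
    t=a[y0:y1,x0:x1];r=cv2.matchTemplate(b[y0-15:y1+15,x0-15:x1+15],t,cv2.TM_CCOEFF_NORMED);i=np.unravel_index(r.argmax(),r.shape);print(n,"dcol,drow",i[1]-15,i[0]-15,r.max())
E
```

```text
21.75 [ 0.4753 -0.3814  0.2092] ang 0.186 [-0.2222  0.8742 -2.359 ] [-0.0157 -0.0161  0.0187] -2.556 59.63841140270233
shift mm [ 1.528  -0.8223 -0.0006]
bits dcol,drow -1 -1 0.9738444
hole dcol,drow -2 0 0.9765864
tip dcol,drow 0 -1 0.80272907
shaft dcol,drow 0 0 0.9164689
```

```bash
python3 -m handwheel '[{"tx":1.5,"ty":-1,"tz":5,"roll":0},{"tx":0,"ty":0,"tz":10,"roll":0},{"tx":0,"ty":0,"tz":10,"roll":0},{"tx":0,"ty":0,"tz":3,"roll":0},{"tx":0,"ty":0,"tz":0,"roll":0}]' |grep -E "pos|cont"; for i in 1 2 3; do python3 -m handwheel '[{"tx":0,"ty":0,"tz":3,"roll":0},{"tx":0,"ty":0,"tz":3,"roll":0},{"tx":0,"ty":0,"tz":0,"roll":0}]' |grep -E "pos|cont"; done
```

```text
tool_pos: [0.4727, -0.3828, 0.1786]
contact_force: [1.1, 1.0, -2.4]
tool_pos: [0.4735, -0.3838, 0.1748]
contact_force: [0.5, 0.2, -2.5]
tool_pos: [0.4734, -0.3837, 0.1686]
contact_force: [-1.2, 0.2, -1.9]
tool_pos: [0.4733, -0.3836, 0.1624]
contact_force: [-0.3, -0.2, -1.7]
```

```bash
python3 -m handwheel '[{"tx":0,"ty":0,"tz":6,"roll":0},{"tx":0,"ty":0,"tz":8,"roll":0},{"tx":0,"ty":0,"tz":8,"roll":0},{"tx":0,"ty":0,"tz":8,"roll":0},{"tx":0,"ty":0,"tz":8,"roll":0},{"tx":0,"ty":0,"tz":4,"roll":0},{"tx":0,"ty":0,"tz":0,"roll":0}]' |grep -E "pos|cont"; for i in 1 2 3 4; do python3 -m handwheel '[{"tx":0,"ty":0,"tz":1,"roll":0},{"tx":0,"ty":0,"tz":1,"roll":0},{"tx":0,"ty":0,"tz":0,"roll":0}]' |grep -E "pos|cont"; done
```

```text
tool_pos: [0.473, -0.3832, 0.1193]
contact_force: [0.1, -0.1, -1.9]
tool_pos: [0.4738, -0.3841, 0.1197]
contact_force: [-0.6, -0.1, -2.1]
tool_pos: [0.4736, -0.3839, 0.1173]
contact_force: [-0.7, 0.4, -1.9]
tool_pos: [0.4735, -0.3838, 0.115]
contact_force: [-0.4, -0.1, -1.6]
tool_pos: [0.4735, -0.3838, 0.113]
contact_force: [0.1, -0.3, -1.4]
```

```bash
for i in 1 2 3; do python3 -m handwheel '[{"tx":0,"ty":0,"tz":1,"roll":0},{"tx":0,"ty":0,"tz":0,"roll":0}]' |grep -E "pos|cont"; done
```

```text
tool_pos: [0.4735, -0.3839, 0.1121]
contact_force: [0.1, -0.6, -2.5]
tool_pos: [0.4737, -0.384, 0.112]
contact_force: [-1.8, 1.3, 2.7]
tool_pos: [0.4738, -0.384, 0.112]
contact_force: [-2.3, 3.8, 7.3]
```

```bash
python3 -m handwheel '[{"tx":0,"ty":0,"tz":-1.5,"roll":0},{"tx":0,"ty":0,"tz":0,"roll":0}]' |grep cont; python3 -m handwheel '[{"tx":0,"ty":0,"tz":0,"roll":0},{"tx":0,"ty":0,"tz":0,"roll":0},{"tx":0,"ty":0,"tz":0,"roll":0},{"tx":0,"ty":0,"tz":0,"roll":0},{"tx":0,"ty":0,"tz":0,"roll":0}]' 60 && python3 -m handwheel '[{"tx":0,"ty":0,"tz":-5,"roll":0},{"tx":0,"ty":0,"tz":-15,"roll":0},{"tx":0,"ty":0,"tz":-25,"roll":0},{"tx":0,"ty":0,"tz":-25,"roll":0},{"tx":0,"ty":0,"tz":-25,"roll":0},{"tx":0,"ty":0,"tz":-3,"roll":0},{"tx":0,"ty":0,"tz":0,"roll":0},{"tx":0,"ty":0,"tz":0,"roll":0}]'
python3 - <<'E'
from h import *
o,p,d=snap("w14");K,E=load("w14")[2];q=load("w6")
a=cv2.cvtColor(q[0],cv2.COLOR_RGB2GRAY);b=cv2.cvtColor(p,cv2.COLOR_RGB2GRAY)
print(o["tool_pos"],np.load("pics/w6.npz")["tool_pos"])
for n,(x0,y0,x1,y1) in {"cap":(238,198,272,228),"block":(175,145,230,195),"tray":(400,200,500,260)}.items():
    r=cv2.matchTemplate(b[y0-20:y1+20,max(0,x0-20):x1+12],a[y0:y1,x0:x1],cv2.TM_CCOEFF_NORMED);i=np.unravel_index(r.argmax(),r.shape);print(n,i[1]-20,i[0]-20,r.max())
m=(p.max(2)<55).astype(np.uint8);z=np.zeros_like(m);z[190:235,230:280]=m[190:235,230:280]
k,l,s,c=cv2.connectedComponentsWithStats(z);j=1+s[1:,4].argmax();v,u=[int(round(t)) for t in c[j][::-1]]
rr=ray("wrist",K,np.eye(4),c[j])[1][0];print("cap world",(E@np.r_[rr/rr[2]*d[v,u],1])[:3])
# board gap, bystanders from fixed views
for n in("top","side"):
    p1,_=optics.get_image(n);p0=np.load(f"pics/{n}0.npz")["p"];np.savez(f"pics/{n}1.npz",p=p1)
    df=(np.abs(p1.astype(int)-p0).max(2)>45).astype(np.uint8);df=cv2.morphologyEx(df,cv2.MORPH_OPEN,np.ones((3,3)))
    k,l,s,c=cv2.connectedComponentsWithStats(df);print(n,[s[i].tolist() for i in range(1,k) if s[i,4]>8])
E
```

```text
contact_force: [0.1, -0.1, 0.4]
t: 25.63
tool_pos: [0.4737, -0.384, 0.1118]
tool_rot: [-0.29, 3.128, -0.0]
contact_force: [-0.8, -0.3, -0.0]
opening: 0.0601
grip_force: 0.0
t: 26.3
tool_pos: [0.4735, -0.3838, 0.2095]
tool_rot: [0.291, -3.128, -0.0]
contact_force: [1.2, -0.4, -0.6]
opening: 0.0601
grip_force: 0.0
[ 0.4735 -0.3838  0.2095] [ 0.4746 -0.3809  0.2101]
cap 2 2 0.97138405
block 2 1 0.9713972
tray 2 2 0.9748039
cap world [ 0.4729 -0.384   0.1629]
top [[357, 184, 14, 14, 72], [271, 187, 4, 15, 47], [278, 187, 3, 11, 33], [377, 186, 27, 18, 194], [276, 199, 5, 28, 87], [211, 199, 206, 185, 11893], [378, 200, 6, 6, 28], [271, 205, 3, 8, 24], [369, 207, 8, 4, 28], [399, 206, 3, 3, 9], [270, 214, 4, 16, 50], [339, 226, 4, 4, 15], [275, 230, 3, 3, 9], [275, 235, 4, 9, 29], [269, 236, 4, 7, 24], [230, 306, 3, 3, 9], [0, 318, 2, 5, 10], [0, 327, 33, 22, 527], [107, 327, 105, 57, 3016], [0, 349, 22, 35, 295]]
side [[0, 0, 99, 25, 1766], [79, 23, 30, 52, 908], [0, 37, 7, 12, 65], [12, 43, 75, 57, 1504], [142, 76, 19, 14, 138], [96, 81, 187, 163, 9813], [143, 97, 7, 13, 59], [48, 107, 37, 24, 686], [35, 121, 72, 70, 2424], [220, 137, 9, 4, 28], [27, 149, 3, 3, 9], [31, 151, 4, 4, 14], [3, 167, 11, 8, 74], [2, 178, 3, 3, 9], [53, 183, 12, 23, 180], [35, 192, 3, 7, 21], [70, 202, 25, 17, 207], [0, 204, 3, 3, 9], [0, 211, 7, 14, 67], [8, 217, 3, 4, 12], [0, 230, 7, 5, 30], [251, 243, 21, 24, 322], [97, 248, 11, 13, 116], [3, 267, 22, 12, 163], [201, 283, 49, 61, 1479], [237, 283, 11, 21, 154], [255, 285, 24, 35, 363], [291, 313, 13, 16, 91], [281, 317, 3, 3, 9], [247, 319, 5, 4, 18], [146, 332, 4, 4, 15], [292, 332, 6, 8, 31], [255, 342, 40, 22, 498]]
```

```bash
python3 -c "
from station import ctrl
print(ctrl.finish_job())"
```

```text
the job is handed in; nothing more can be done
None
```

The job is handed in. I pushed the end board in by hand and turned the cam clockwise until it went firm at about 0.2 N m; the board showed tight and stayed so after release. The screwdriver is fully back in its hole, and the robot touched nothing else.

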